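# Find the stamped parts crate and push it to the dispatch line

## Robot

A 6-joint arm with a two-finger parallel gripper is mounted at the origin on a cart in front of the work surface, level with it; the furniture and walls round the work are solid. World frame = base frame: x ahead of the robot, y to its left, z up, the work surface at z = 0. Lengths are in m, angles in rad, forces in N, time in s.
With the tool pointing down it reaches from about 0.35 to 0.775 m from the base axis. Payload 7.3 kg.
Tool frame: the origin (TCP) lies at the very end of the fingers, on their centre line; the grasp point (between the pads) lies 19 mm behind it; z points along the fingers, y is the line along which they close (so a half turn about z gives the same grasp; the last joint's range is limited). The gripper opens to 92 mm and grips with 3 to 60 N. Pads are 19 mm wide; open, the fingers measure 130 mm over their backs; the gripper's body (75 mm by 190 mm) begins 47 mm behind the grasp point.
Start: joints at [1.063, 0.342, 1.524, -0, 1.275, -0.146], TCP at [0.186, 0.491, 0.202] pointing down, gripper open.
Joint ranges: [-2.53, 2.53], [-0.77, 2.02], [0.04, 2.7], [-1, 4.14], [0.28, 2.66], [-3.11, 3.11]. Speed limits (rad/s): [2.57, 2.57, 3.14, 3.14, 3.14, 3.14].

## Interface

Orientations are given as [roll, pitch, yaw] about the fixed x, y, z axes, in that order (R = Rz(yaw) Ry(pitch) Rx(roll)).
In Python, from cell import observe, read_camera, get_calibration, hand_in, search_frame gives the robot as it stands.
- The arm moves only by the tool step_arm, never from a script. Its argument "commands" is a list of rows, each an object with "translation": the shift along the tool's x, y, z in mm, a list of three; "roll": the turn about the tool's z in rad. In form: [{"translation": [x, y, z], "roll": roll}, ...]. A call has 1 to 20 rows; each row shifts and turns the commanded pose from where the row before left it, along the tool's axes as they then stand; what a row does not reach is not made up. A row lasts 1/12 s, in which the tool goes at most 41.7 mm and 7.16 degrees, less where a joint would pass 70% of its speed; a pose out of reach is approached as far as the arm can. A call is refused whole if a number of a shift passes 41.7 or a number of a turn 0.125, either way. A call with a gripper value outside its range is refused whole. "fingers" is the opening, from 0 (shut) to 1 (fully open), set as the call begins (left out, the last holds). The fingers move at their own pace and stop on an object; "grip_force" is the grip in N (left out, the last holds). Time passes only in rows, so rows that do not move let the fingers close. It gives the time, the measured TCP pose, the force, the opening and the grip force at its end, in the units of the state.
- observe(): the state, without advancing time (a new reading comes with each control period).
- read_camera(name): name is "scene" or "side" or "wrist"; returns the picture (384x512x3 uint8, red, green, blue); there is no depth.
- get_calibration(name): a dict with "camera_matrix" (3x3 intrinsics, pixels), "dist_coeffs" ([k1, k2, p1, p2, k3] as OpenCV has them; the pictures are not rectified), "world_from_camera" (4x4, takes a point from camera to world coordinates). Camera axes: x right, y up, looking along -z (the intrinsics and any distortion apply to the point x, -y, -z); pixel columns grow to the right and rows downward; lengths in m; the calibration is good to about 2 mm. A picture is of the moment at which its call begins: read the wrist's pose just before it. get_calibration takes no time and is no camera call; for the wrist camera it gives the pose at the moment of the call.
- hand_in(): hands the job in; it is judged then, once.
Trained networks look in the newest picture that a camera, given by its name, has taken for a name from the list of things; names that differ only in an ending like _2 or _b are one class to them, and where a whole thing is asked for, a point or a joint stands for the part that bears it (a point fixed in the world has none). Each returns a list of dicts, best first, with "confidence" (0 to 1); they miss things now and then, are a little off and sometimes report something else, mostly with a low value. They report only what shows in the picture. A call takes as long as a camera call.
- search_frame(camera, name): "at" ([x, y, z] in m, in world coordinates, good to about 4 mm: the middle of the surface that is visible of it).
The state is a dict: "time": time; "qpos": joint angles; "qvel": joint speeds; "joint_efforts": joint torques, N m; "tool_pos": TCP position; "tool_rot": TCP orientation; "contact_force": force on the tool from outside, world axes, zero at the start; "torque": the same for the moment, N m; "opening": finger opening in m; "grip_force": force on a finger pad.
Only numpy, scipy, OpenCV 4.12 (cv2) and the standard library are available. Lean on these libraries where they do the work, as an engineer would, in place of code of your own. Each camera call takes 0.05 s, during which the arm holds its last target. There are 200 camera calls.

## Task

Two blue parts crates stand side by side against a stop bar; one has a round stamp underneath. Using only the fingertips, never pinching or lifting, gently tip the left crate up on its far edge against the bar, to about 50 degrees, to look at its underside, let it back down flat, then do the same with the right crate. Finally push the stamped crate flat along the worktop, towards the robot, until its near wall stands on the yellow tape of the dispatch line and square to the tape; leave the other crate against the bar and all other things undisturbed.

Things in the scene. Friction and masses are not known exactly. Their poses are not given: they have to be found in the camera images.
- crate_a: one of two identical open blue crates of smooth plastic (friction 0.3): 75 mm deep (own x), 86 wide (y), 65 high, 0.18 to 0.35 kg; 3 mm walls, inner floor 7 mm up, round the top a rim band 10 mm high that stands 3 mm out. Origin: underside centre; z up, x away from the robot. Pushed high on its near wall it tips on its lower far edge, 1 mm from the bar (at 50 degrees that edge has slid back 7 mm); let go, it falls back flat if under 60 degrees.
- crate_b: the other of two identical open blue crates of smooth plastic (friction 0.3): 75 mm deep (own x), 86 wide (y), 65 high, 0.18 to 0.35 kg; 3 mm walls, inner floor 7 mm up, round the top a rim band 10 mm high that stands 3 mm out. Origin: underside centre; z up, x away from the robot. Pushed high on its near wall it tips on its lower far edge, 1 mm from the bar (at 50 degrees that edge has slid back 7 mm); let go, it falls back flat if under 60 degrees.
- stamp (a point): centre of the stamp: a round black-and-white disc with a cross, 56 mm across, flat on the underside of one of the two crates (2 mm above the crate's origin); whichever crate's origin is next to this point is the stamped one. By eye it is seen only when the crate is tipped.
- crate_a_front (a point): middle of the lower edge of the near (robot-side) wall of the stamped crate, 37.5 mm from its origin along its -x
- stop_bar: flat steel bar screwed down behind the crates: 16 mm thick (x), 300 long (y), 6 high (screw heads 8). Origin: on the worktop, at its middle; x away from the robot, y left. Front face, towards the crates: own x = -8 mm. One crate stands before its left half (own y > 0), one before its right half. Turned up to 12 degrees.
- dispatch_line: dispatch line: a flat strip of yellow tape on the worktop between the crates and the robot, 30 mm wide (own x), 300 mm long (own y), of no height. Origin: its centre; x away from the robot. Within 4 degrees of parallel to the stop bar.
- mouse: white computer mouse, 113 x 62 x 40 mm, loose, on the black mouse pad, which is 4 mm thick and starts just robot-side of the line; not to be disturbed
- screwdriver_yellow: screwdriver with yellow handle, 177 mm long, 22 mm thick, lying loose to the left; not to be disturbed
- part_bush_4: cream bush, 24 mm across, 25 mm high, loose, to the right; not to be disturbed
- part_flange_0: light grey flange, 62 mm across, 21 mm high, loose, to the left; not to be disturbed

How it is judged:
On the way, in this order (a step that is already met when the one before it is completed fails the run):
1. the left crate is tipped up (over 34 degrees) while the right one stands flat (((y of crate_a in the frame of stop_bar above 0 m and angle between crate_a's own z axis and vertical above 0.6 rad and angle between crate_b's own z axis and vertical below 0.06 rad) or (y of crate_b in the frame of stop_bar above 0 m and angle between crate_b's own z axis and vertical above 0.6 rad and angle between crate_a's own z axis and vertical below 0.06 rad))), for 0.3 s.
2. the left crate is flat again and the right one is tipped up (over 34 degrees) (((y of crate_a in the frame of stop_bar below 0 m and angle between crate_a's own z axis and vertical above 0.6 rad and angle between crate_b's own z axis and vertical below 0.06 rad) or (y of crate_b in the frame of stop_bar below 0 m and angle between crate_b's own z axis and vertical above 0.6 rad and angle between crate_a's own z axis and vertical below 0.06 rad))), for 0.3 s.
3. both crates stand flat again (angle between each of crate_a, crate_b's own z axis and vertical below 0.06 rad and distance of each of crate_a, crate_b from where it was at the start of the episode below 0.04 m), for 0.2 s.
At the end, for the whole second after the job is handed in: The stamped crate stands flat and at rest on the worktop, the middle of its near wall's lower edge within 20 mm of the tape's centre line and within the tape's length, square to the tape within 8.5 degrees; the other crate stands flat and at rest within 30 mm of where it was (x of crate_a_front in the frame of dispatch_line between -0.02 and 0.02 m and y of crate_a_front in the frame of dispatch_line between -0.15 and 0.15 m and angle between the x axis of crate_a and the x axis of dispatch_line, either way round below 0.15 rad and angle between each of crate_a, crate_b's own z axis and vertical below 0.06 rad and height (world z) of each of crate_a, crate_b below 0.005 m and distance of crate_b from where it was at the start of the episode below 0.03 m and linear speed of each of crate_a, crate_b below 0.01 m/s); the robot touches nothing.
It fails at once if a crate is lifted or carried off the worktop (height (world z) of any of crate_a, crate_b above 0.065 m or (height (world z) of crate_a above 0.025 m and angle between crate_a's own z axis and vertical below 0.25 rad) or (height (world z) of crate_b above 0.025 m and angle between crate_b's own z axis and vertical below 0.25 rad)).
It fails at once if a crate is toppled over (angle between any of crate_a, crate_b's own z axis and vertical above 1.4 rad).
It fails at once if a crate is pinched or pressed hard (over 80 N) (contact force between the fingers and crate_a above 80 N or contact force between the fingers and crate_b above 80 N).
It fails at once if the plain crate is pushed away from its place (over 40 mm) (distance of crate_b from where it was at the start of the episode above 0.04 m and angle between crate_b's own z axis and vertical below 0.1 rad).
It fails at once if the mouse, screwdriver, bush or flange is disturbed (moved over 20 mm) (distance of any of mouse, screwdriver_yellow, part_bush_4, part_flange_0 from where it was at the start of the episode above 0.02 m).
It also fails if it takes over 72 s, if anything falls off the work surface, if the arm or the gripper's body presses on something with over 40 N, if the wrist force passes 120 N, or if a joint passes its speed limit or range.

## Working session

There is one attempt and no reset: what is moved stays moved. The work goes in short steps, Python scripts to look and compute and a tool call to move; the robot and the scene stay as the last step left them, time stands still between calls to the robot, and variables do not carry over. Pictures are saved under pics/ and viewed, at most 10 in all, crops included, and the job is handed in when it is done.

Besides the shell and the picture viewer there is one more tool, called after "Call:" as a command line: name --argument value ..., lists and objects as JSON in quotes. step_arm: Moves the arm, as the interface text tells. Its arguments: {"type":"object","properties":{"commands":{"type":"array"},"fingers":{"type":"number"},"grip_force":{"type":"number"}},"required":["commands"]}

```bash
mkdir -p pics; cat > h.py <<'E'
import numpy as np, cv2
from cell import *
def save(cam,name):
    im=read_camera(cam); cv2.imwrite(f'pics/{name}.png',cv2.cvtColor(im,cv2.COLOR_RGB2BGR)); return im
def pix2w(cam,uv,z=0):
    c=get_calibration(cam);K=np.array(c['camera_matrix']);d=np.array(c['dist_coeffs']);T=np.array(c['world_from_camera'])
    p=cv2.undistortPoints(np.array(uv,float).reshape(-1,1,2),K,d).reshape(-1,2)
    r=np.c_[p[:,0],-p[:,1],-np.ones(len(p))]@T[:3,:3].T;o=T[:3,3]
    return o+r*((z-o[2])/r[:,2])[:,None]
def w2pix(cam,P):
    c=get_calibration(cam);K=np.array(c['camera_matrix']);d=np.array(c['dist_coeffs']);T=np.array(c['world_from_camera'])
    q=(np.array(P,float).reshape(-1,3)-T[:3,3])@T[:3,:3]
    q=q*[1,-1,-1]
    return cv2.projectPoints(q,np.zeros(3),np.zeros(3),K,d)[0].reshape(-1,2)
E
python3 - <<'E'
from h import *
np.set_printoptions(precision=3,suppress=True)
a=save('scene','s0');b=save('side','d0')
cv2.imwrite('pics/both0.png',cv2.cvtColor(cv2.resize(np.vstack([a,b]),None,fx=.78,fy=.78) if 0 else a,cv2.COLOR_RGB2BGR))
for cam in('scene','side'):
    print(np.array(get_calibration(cam)['world_from_camera'])[:3,3])
    for n in ['crate_a','stop_bar','dispatch_line','mouse','screwdriver_yellow','part_bush_4','part_flange_0']:
        print(cam,n,[(np.round(r['at'],3).tolist(),round(r['confidence'],2)) for r in search_frame(cam,n)][:3])
o=observe();print(o['tool_pos'],o['tool_rot'],o['time'])
E
```

```text
[-0.013 -0.257  0.578]
scene crate_a [([0.64, 0.017, 0.042], 0.82), ([0.632, 0.151, 0.044], 0.77)]
scene stop_bar [([0.72, -0.028, 0.006], 0.71), ([0.638, 0.023, 0.042], 0.4)]
scene dispatch_line [([0.59, 0.052, -0.0], 0.56)]
scene mouse [([0.41, 0.05, 0.034], 0.89)]
scene screwdriver_yellow [([0.53, 0.281, 0.012], 0.82)]
scene part_bush_4 [([0.487, -0.14, 0.018], 0.66)]
scene part_flange_0 [([0.469, 0.183, 0.005], 0.8)]
[0.498 1.    0.607]
side crate_a [([0.65, 0.198, 0.042], 0.88), ([0.672, -0.001, 0.054], 0.86)]
side stop_bar [([0.705, 0.156, 0.008], 0.72), ([0.426, 0.08, 0.023], 0.55)]
side dispatch_line [([0.586, 0.087, 0.004], 0.9)]
side mouse [([0.429, 0.08, 0.025], 0.78)]
side screwdriver_yellow [([0.532, 0.287, 0.016], 0.67)]
side part_bush_4 [([0.498, -0.136, 0.019], 0.45)]
side part_flange_0 [([0.479, 0.202, 0.011], 0.83)]
[0.186 0.491 0.202] [3.141 0.    2.78 ] 0.8
```

View pics/s0.png

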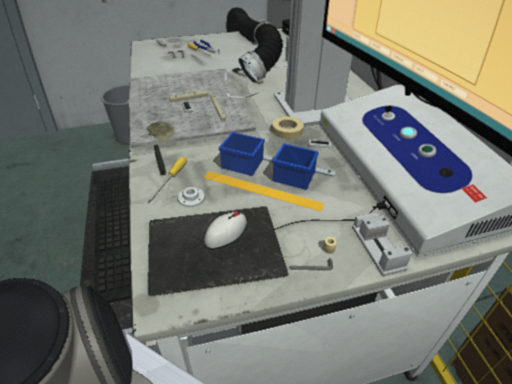

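View pics/d0.png

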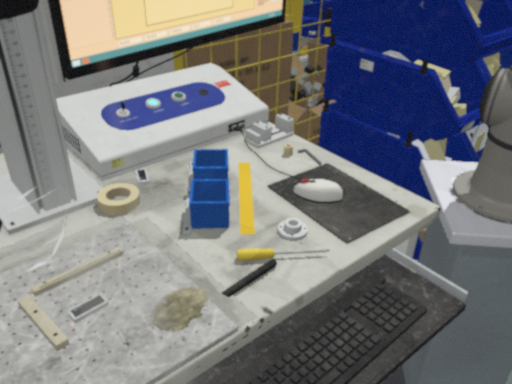

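Two crates side by side at scene px (242,152) and (296,165). The tape runs from (206,176) to (323,206), with the mouse pad on the robot side of it. The side view shows the same layout.

```bash
python3 - <<'E'
from h import *
np.set_printoptions(precision=4,suppress=True)
a=cv2.imread('pics/s0.png')
hsv=cv2.cvtColor(a,cv2.COLOR_BGR2HSV)
m=cv2.inRange(hsv,(15,140,120),(32,255,255)); m[:165]=0;m[215:]=0;m[:,:200]=0;m[:,330:]=0
r=cv2.minAreaRect(np.argwhere(m)[:,::-1].astype(np.float32));print(r)
uv=np.argwhere(m)[:,::-1]
P=pix2w('scene',uv)[:,:2].astype(np.float32)
(c,s,ang)=cv2.minAreaRect(P*1000);print('tape',c,s,ang,cv2.boxPoints((c,s,ang)))
w=get_calibration('wrist');print(np.array(w['world_from_camera']),np.array(w['camera_matrix']))
cv2.imwrite('pics/s0c.png',cv2.resize(a[110:230,190:350],None,fx=4.9,fy=4.9,interpolation=cv2.INTER_CUBIC))
E
```

```text
((263.61322021484375, 190.103759765625), (121.83880615234375, 8.37899398803711), 15.945395469665527)
tape (587.9757690429688, 64.42676544189453) (29.29790496826172, 298.7655334472656) 7.173429012298584 [[554.7876 210.811 ]
 [592.0953 -85.616 ]
 [621.1639 -81.9575]
 [583.8562 214.4695]]
[[ 0.3534 -0.9003 -0.254   0.117 ]
 [ 0.9355  0.3404  0.0953  0.5159]
 [ 0.0006 -0.2713  0.9625  0.3848]
 [ 0.      0.      0.      1.    ]] [[308.8934   0.     252.5512]
 [  0.     308.8934 193.8091]
 [  0.       0.       1.    ]]
```

View pics/s0c.png

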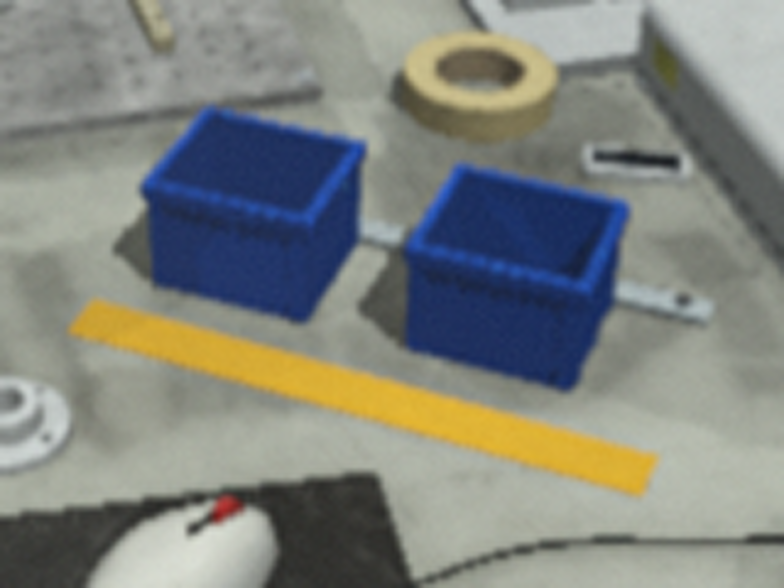

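The crop shows both crates' near walls and rims clearly, the tape in front of them and the bar end at the right. I'll fit the crate poses from the corners.

```bash
python3 - <<'E'
from h import *
np.set_printoptions(precision=4,suppress=True)
f=lambda l:np.array(l)/4.9+[190,110]-.4
ct=np.array([.588,.0644]);t=np.radians(7.17);X=np.array([np.cos(t),np.sin(t)]);Y=np.array([-X[1],X[0]])
def fr(p): return np.c_[(p[:,:2]-ct)@X,(p[:,:2]-ct)@Y]
for n,b,tp in (('L',[(152,287),(303,321)],[(145,188),(313,216),(362,148),(211,108)]),('R',[(407,350),(570,388)],[(408,250),(595,290),(627,208),(462,168)])):
    B=pix2w('scene',f(b));T=pix2w('scene',f(tp),.065)
    print(n,'bottom',B[:,:2],np.linalg.norm(B[0]-B[1]),'tape fr',fr(B),'top',T[:,:2].mean(0),fr(T))
    d=B[0]-B[1];print('yaw',np.degrees(np.arctan2(-d[0],d[1])),[np.degrees(np.arctan2(-q[0],q[1])) for q in (T[0]-T[1],T[3]-T[2])])
B=pix2w('scene',f([(617,285),(712,303),(708,325)]),.003);print('bar',B[:,:2],fr(B))
E
```

```text
L bottom [[0.6078 0.195 ]
 [0.6236 0.1128]] 0.08373260895829669 tape fr [[0.0359 0.1271]
 [0.0414 0.0435]] top [0.6516 0.1566] [[0.0319 0.1257]
 [0.0434 0.0396]
 [0.1097 0.0405]
 [0.1134 0.1282]]
yaw 10.902011000464483 [np.float64(14.73367706293007), np.float64(4.757012245438342)]
R bottom [[ 0.6302  0.0562]
 [ 0.6454 -0.0264]] 0.08394914860020646 tape fr [[ 0.0409 -0.0134]
 [ 0.0456 -0.0973]] top [0.6705 0.0171] [[ 0.0358 -0.0129]
 [ 0.0417 -0.1038]
 [ 0.1132 -0.0994]
 [ 0.1132 -0.0128]]
yaw 10.410051886007281 [np.float64(10.916280129690342), np.float64(7.126732187073309)]
bar [[ 0.7315 -0.0145]
 [ 0.743  -0.0632]
 [ 0.7244 -0.0681]] [[ 0.1325 -0.0962]
 [ 0.1378 -0.146 ]
 [ 0.1188 -0.1485]]
```

Call:
step_arm --commands '[{"translation": [0, 0, 0], "roll": -0.087}, {"translation": [0, 0, 0], "roll": -0.087}, {"translation": [0, 0, 0], "roll": -0.087}, {"translation": [0, 0, 0], "roll": -0.087}, {"translation": [0, 0, 0], "roll": -0.087}, {"translation": [0, 0, 0], "roll": -0.087}]' --fingers 0.3

```text
time: 1.3
tool_pos: [0.1858, 0.4911, 0.2016]
tool_rot: [3.141, 0.0, -2.977]
contact_force: [0.4, -0.5, 0.8]
opening: 0.0562
grip_force: 0.0
```

Call:
step_arm --commands '[{"translation": [-20.5, -29.7, 0], "roll": 0}, {"translation": [-20.5, -29.7, 0], "roll": 0}, {"translation": [-20.5, -29.7, 0], "roll": 0}, {"translation": [-20.5, -29.7, 0], "roll": 0}, {"translation": [-20.5, -29.7, 0], "roll": 0}, {"translation": [-20.5, -29.7, 0], "roll": 0}, {"translation": [-20.5, -29.7, 0], "roll": 0}, {"translation": [-20.5, -29.7, 0], "roll": 0}, {"translation": [-20.5, -29.7, 0], "roll": 0}, {"translation": [-20.5, -29.7, 0], "roll": 0}, {"translation": [-20.5, -29.7, 0], "roll": 0}, {"translation": [-20.5, -29.7, 0], "roll": 0}, {"translation": [-20.5, -29.7, 0], "roll": 0}, {"translation": [-20.5, -29.7, 0], "roll": 0}, {"translation": [-20.5, -29.7, 0], "roll": 0}, {"translation": [0, 0, 0], "roll": 0}, {"translation": [0, 0, 0], "roll": 0}, {"translation": [0, 0, 0], "roll": 0}]'

```text
time: 2.8
tool_pos: [0.5599, 0.1005, 0.2014]
tool_rot: [3.141, -0.001, -2.982]
contact_force: [-1.0, 0.1, -0.4]
opening: 0.0278
grip_force: 0.0
```

```bash
python3 - <<'E'
from h import *
np.set_printoptions(precision=4,suppress=True)
o=observe();print(o['time'],np.array(o['tool_pos']),np.array(o['tool_rot']),np.array(o['qpos']))
np.save('w1cal.npy',get_calibration('wrist'),allow_pickle=True)
a=save('wrist','w1')
for n in ['crate_a','stop_bar','dispatch_line']:
    print(n,[(np.round(r['at'],3).tolist(),round(r['confidence'],2)) for r in search_frame('wrist',n)][:3])
E
```

```text
2.8 [0.5599 0.1005 0.2014] [ 3.141  -0.0009 -2.9819] [ 0.0426  0.4236  1.3996  0.0005  1.3193 -1.688 ]
crate_a [([0.635, 0.011, 0.038], 0.63)]
stop_bar [([0.632, 0.012, 0.039], 0.15)]
dispatch_line [([0.585, 0.064, 0.005], 0.94), ([0.428, 0.06, 0.039], 0.56)]
```

View pics/w1.png

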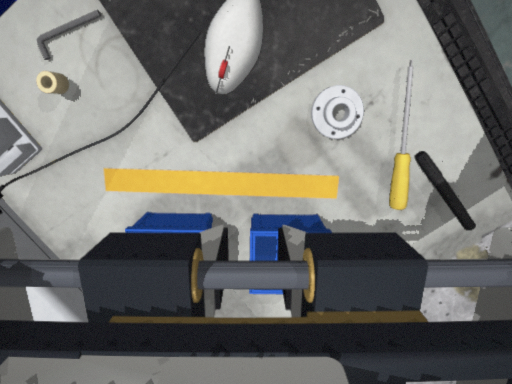

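Upside-down wrist view with the robot at the top. The tape lies at (105..338, 170..198), and the rims' near edges at row ~215: right crate at cols 140-212, left crate at 252-320.

```bash
python3 - <<'E'
from h import *
np.set_printoptions(precision=4,suppress=True)
print(pix2w('wrist',[(145,213),(211,215),(252,215),(320,217)],.065))
print(pix2w('wrist',[(105,180),(338,187)],0))
print(w2pix('wrist',[[.6152-.003,.1539,.065],[.6378-.003,.0149,.065]]))
E
```

```text
[[ 0.6172 -0.0099  0.065 ]
 [ 0.6076  0.0623  0.065 ]
 [ 0.6003  0.1067  0.065 ]
 [ 0.5906  0.1811  0.065 ]]
[[ 0.6069 -0.0845  0.    ]
 [ 0.5676  0.2139  0.    ]]
[[291.9688 231.3236]
 [166.0264 231.1169]]
```

```bash
python3 - <<'E'
from h import *
np.set_printoptions(precision=4,suppress=True)
print(pix2w('wrist',[(145,213),(211,215),(252,215),(320,217)],.0))
E
```

```text
[[ 0.6436 -0.0299  0.    ]
 [ 0.6321  0.0569  0.    ]
 [ 0.6233  0.1104  0.    ]
 [ 0.6116  0.1999  0.    ]]
```

Call:
step_arm --commands '[{"translation": [-5.3, 7.4, 26], "roll": 0}, {"translation": [-5.3, 7.4, 26], "roll": 0}, {"translation": [-5.3, 7.4, 26], "roll": 0}, {"translation": [-5.3, 7.4, 26], "roll": 0}, {"translation": [-5.3, 7.4, 26], "roll": 0}, {"translation": [-5.5, 7.3, 27], "roll": 0}, {"translation": [0, 0, 0], "roll": 0}, {"translation": [-4, 0, 0], "roll": 0}, {"translation": [-4, 0, 0], "roll": 0}, {"translation": [-4, 0, 0], "roll": 0}, {"translation": [0, 0, 0], "roll": 0}, {"translation": [0, 0, 0], "roll": 0}]'

```text
time: 4.0
tool_pos: [0.5978, 0.1509, 0.0461]
tool_rot: [-3.142, 0.003, -2.982]
contact_force: [-0.1, -0.1, 0.6]
opening: 0.0275
grip_force: 0.0
```

```bash
python3 - <<'E'
from h import *
a=save('scene','s1');b=save('side','d1')
a=cv2.resize(a[90:220,180:340],None,fx=2.5,fy=2.5);b=cv2.resize(b[130:260,150:310],None,fx=2.5,fy=2.5)
cv2.imwrite('pics/c1.png',cv2.cvtColor(np.hstack([a,b]),cv2.COLOR_RGB2BGR))
E
```

```text
(no output)
```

View pics/c1.png

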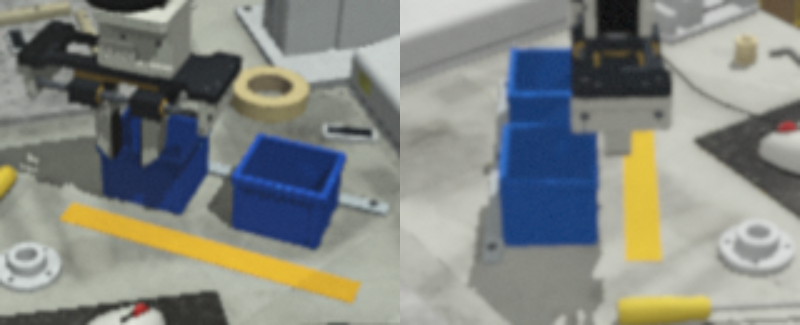

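Fingers stand right before the left crate's near wall, just short of contact and below the rim. Now starting the tip.

Call:
step_arm --commands '[{"translation": [-3, 0, 0.5], "roll": 0}, {"translation": [-3, 0, 0.5], "roll": 0}, {"translation": [-2.6, 0, -3], "roll": 0}, {"translation": [-2.6, 0, -3], "roll": 0}, {"translation": [-2.6, 0, -3.1], "roll": 0}, {"translation": [-2.6, 0, -3.1], "roll": 0}, {"translation": [-2.4, 0, -2.7], "roll": 0}, {"translation": [-2.4, 0, -2.7], "roll": 0}, {"translation": [-2.3, 0, -2.7], "roll": 0}, {"translation": [-2.3, 0, -2.6], "roll": 0}, {"translation": [0, 0, 0], "roll": 0}]'

```text
time: 5.02
tool_pos: [0.6231, 0.1553, 0.0672]
tool_rot: [3.142, 0.001, -2.981]
contact_force: [-0.7, -0.9, 0.6]
opening: 0.0277
grip_force: 0.0
```

```bash
python3 - <<'E'
from h import *
o=observe();print(np.round(o['tool_pos'],4),o['contact_force'])
a=save('scene','s2');b=save('side','d2')
a=cv2.resize(a[90:220,180:340],None,fx=2.5,fy=2.5);b=cv2.resize(b[130:260,150:310],None,fx=2.5,fy=2.5)
cv2.imwrite('pics/c2.png',cv2.cvtColor(np.hstack([a,b]),cv2.COLOR_RGB2BGR))
E
```

```text
[0.6231 0.1553 0.0672] [-0.72641094 -0.85930763  0.55426715]
```

View pics/c2.png

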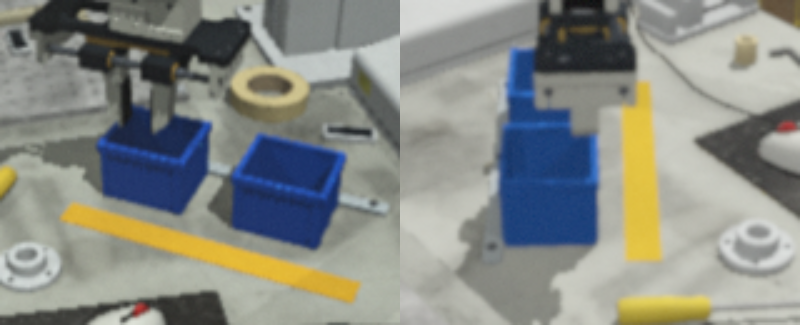

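The fingers slid up over the rim: the crate is still flat and the tips now sit above its opening. I'll back off, go lower and push flat first.

Call:
step_arm --commands '[{"translation": [0, 0, -5], "roll": 0}, {"translation": [10, 0, 0], "roll": 0}, {"translation": [10, 0, 0], "roll": 0}, {"translation": [10, 0, 0], "roll": 0}, {"translation": [0, 0, 18], "roll": 0}, {"translation": [0, 0, 19], "roll": 0}, {"translation": [-4, 0, 0], "roll": 0}, {"translation": [-4, 0, 0], "roll": 0}, {"translation": [-4, 0, 0], "roll": 0}, {"translation": [-4, 0, 0], "roll": 0}, {"translation": [-2, 0, 0], "roll": 0}, {"translation": [0, 0, 0], "roll": 0}]'

```text
time: 6.12
tool_pos: [0.6113, 0.1534, 0.0353]
tool_rot: [3.142, 0.001, -2.981]
contact_force: [-2.3, -0.4, 1.4]
opening: 0.0277
grip_force: 1.2
```

```bash
cat >> h.py <<'E'
def snap(n):
    o=observe();print(o['time'],np.round(o['tool_pos'],4),np.round(o['contact_force'],1))
    a=save('scene',n+'s');b=save('side',n+'d')
    for c in('scene','wrist'):
        pass
    print('stamp',[(np.round(r['at'],3).tolist(),round(r['confidence'],2)) for r in search_frame('scene','stamp')][:3])
    a=cv2.resize(a[90:220,180:340],None,fx=2.5,fy=2.5);b=cv2.resize(b[130:260,150:310],None,fx=2.5,fy=2.5)
    cv2.imwrite(f'pics/{n}.png',cv2.cvtColor(np.hstack([a,b]),cv2.COLOR_RGB2BGR))
E
python3 -c "
from h import *
snap('c3')"
```

```text
6.1167 [0.6113 0.1534 0.0353] [-2.3 -0.4  1.4]
stamp [([0.641, 0.018, 0.042], 0.77)]
```

View pics/c3.png

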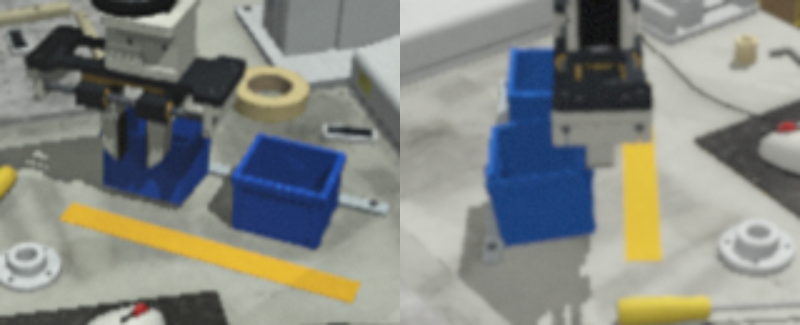

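Left crate is tipped about 8 degrees, with its bottom edge in the side view running from (505,243) to (593,232). I'll add a tilt measurement in code and continue.

Call:
step_arm --commands '[{"translation": [-1.4, 0, -3], "roll": 0}, {"translation": [-1.4, 0, -3.5], "roll": 0}, {"translation": [-1.4, 0, -3.5], "roll": 0}, {"translation": [-1.4, 0, -3.5], "roll": 0}, {"translation": [-1.5, 0, -3.5], "roll": 0}, {"translation": [-2.3, 0, -2.8], "roll": 0}, {"translation": [-2.4, 0, -2.9], "roll": 0}, {"translation": [-2.4, 0, -2.9], "roll": 0}, {"translation": [-2.4, 0, -2.9], "roll": 0}, {"translation": [0, 0, 0], "roll": 0}]'

```text
time: 7.1
tool_pos: [0.6281, 0.156, 0.064]
tool_rot: [-3.142, 0.002, -2.981]
contact_force: [-0.3, -0.4, 0.2]
opening: 0.0275
grip_force: 0.0
```

```bash
cat >> h.py <<'E'
Xb=np.array([.987,.159,0]);Yb=np.array([-.159,.987,0])
def tilt(im,N):
    # left side wall plane through near-left corner; silhouette lower edge in side view
    c=get_calibration('side');K=np.array(c['camera_matrix']);d=np.array(c['dist_coeffs']);T=np.array(c['world_from_camera'])
    hsv=cv2.cvtColor(im,cv2.COLOR_RGB2HSV);m=cv2.inRange(hsv,(105,120,60),(125,255,255))
    m[:130]=0;m[240:]=0;m[:,:160]=0;m[:,260:]=0
    n,l,s,_=cv2.connectedComponentsWithStats(m);m=(l==1+np.argmax(s[1:,4]))
    pts=np.array([(u,np.nonzero(m[:,u])[0].max()+.5) for u in range(512) if m[:,u].sum()>12])
    p=cv2.undistortPoints(pts.reshape(-1,1,2),K,d).reshape(-1,2);r=np.c_[p[:,0],-p[:,1],-np.ones(len(p))]@T[:3,:3].T;o=T[:3,3]
    C=np.r_[N,0]+43*.001*Yb
    t=((C-o)@Yb)/(r@Yb);P=o+r*t[:,None]-C
    return np.c_[P@Xb,P[:,2]]*1000
NL=np.array([.6165,.1545]);NR=np.array([.6378,.0142])
def snap2(n,N):
    o=observe();print(o['time'],np.round(o['tool_pos'],4),np.round(o['contact_force'],1))
    save('scene',n+'s');b=save('side',n+'d');q=tilt(b,N);print(np.round(q[::4]).astype(int).tolist())
E
python3 -c "
from h import *
snap2('e1',NL)"
```

```text
7.1 [0.6281 0.156  0.064 ] [-0.3 -0.4  0.2]
[[74, 36], [67, 6], [59, 6], [51, 6], [43, 5], [35, 5], [27, 5], [19, 5], [10, 4], [2, 4]]
```

```bash
python3 -c "
from h import *
a=cv2.imread('pics/e1s.png');b=cv2.imread('pics/e1d.png')
cv2.imwrite('pics/e1.png',np.hstack([cv2.resize(a[80:220,180:340],None,fx=2.5,fy=2.5),cv2.resize(b[120:260,150:310],None,fx=2.5,fy=2.5)]))"
```

```text
(no output)
```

View pics/e1.png

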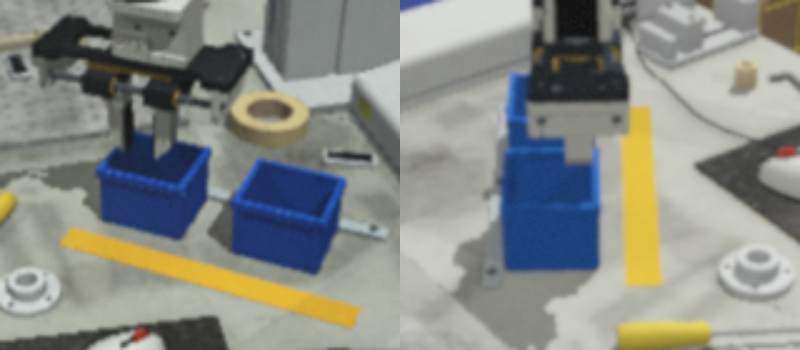

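Slipped again: the crate is flat and the fingers are over the opening. I'll repeat in short monitored steps, with a more even forward/up ratio.

Call:
step_arm --commands '[{"translation": [0, 0, -8], "roll": 0}, {"translation": [11, 0, 0], "roll": 0}, {"translation": [11, 0, 0], "roll": 0}, {"translation": [12, 0, 0], "roll": 0}, {"translation": [0, 0, 18], "roll": 0}, {"translation": [0, 0, 18], "roll": 0}, {"translation": [-4, 0, 0], "roll": 0}, {"translation": [-4, 0, 0], "roll": 0}, {"translation": [-4, 0, 0], "roll": 0}, {"translation": [-4, 0, 0], "roll": 0}, {"translation": [-2, 0, 0], "roll": 0}, {"translation": [0, 0, 0], "roll": 0}]'

```text
time: 8.2
tool_pos: [0.612, 0.1535, 0.0358]
tool_rot: [-3.142, 0.002, -2.981]
contact_force: [-2.6, -0.6, 0.8]
opening: 0.0275
grip_force: 1.1
```

```bash
python3 -c "
from h import *
snap2('f1',NL)"
```

```text
8.2 [0.612  0.1535 0.0358] [-2.6 -0.6  0.8]
[[85, 59], [79, 24], [72, 6], [63, 6], [55, 8], [47, 11], [39, 10], [31, 13], [22, 15], [14, 15], [6, 17]]
```

Call:
step_arm --commands '[{"translation": [-1.5, 0, -1.5], "roll": 0}, {"translation": [-1.5, 0, -1.5], "roll": 0}, {"translation": [-1.5, 0, -1.5], "roll": 0}]'

```text
time: 8.55
tool_pos: [0.6158, 0.1541, 0.0398]
tool_rot: [3.142, 0.0, -2.981]
contact_force: [-1.1, -0.3, -0.3]
opening: 0.0273
grip_force: 0.7
```

```bash
python3 -c "
from h import *
snap2('f2',NL)"
```

```text
8.55 [0.6158 0.1541 0.0398] [-1.1 -0.3 -0.3]
[[89, 59], [82, 34], [75, 12], [67, 6], [59, 8], [51, 11], [43, 13], [35, 15], [26, 17], [18, 20], [10, 22]]
```

Call:
step_arm --commands '[{"translation": [-0.3, 0, -2.5], "roll": 0}, {"translation": [-0.3, 0, -2.5], "roll": 0}, {"translation": [-0.3, 0, -2.5], "roll": 0}]'

```text
time: 8.9
tool_pos: [0.6164, 0.1542, 0.0473]
tool_rot: [3.142, 0.0, -2.981]
contact_force: [-0.6, -0.0, -1.0]
opening: 0.0275
grip_force: 0.5
```

```bash
python3 -c "
from h import *
snap2('f3',NL)"
```

```text
8.9 [0.6164 0.1542 0.0473] [-0.6 -0.  -1. ]
[[89, 59], [82, 34], [75, 12], [67, 6], [59, 8], [51, 11], [43, 13], [35, 15], [26, 17], [18, 20], [10, 22]]
```

Call:
step_arm --commands '[{"translation": [-2, 0, -2], "roll": 0}, {"translation": [-2, 0, -2], "roll": 0}]'

```text
time: 9.17
tool_pos: [0.6203, 0.1548, 0.0511]
tool_rot: [3.142, -0.0, -2.981]
contact_force: [-1.5, 0.1, -0.2]
opening: 0.0277
grip_force: 0.5
```

```bash
python3 -c "
from h import *
snap2('f4',NL)"
```

```text
9.1667 [0.6203 0.1548 0.0511] [-1.5  0.1 -0.2]
[[91, 56], [84, 34], [77, 14], [70, 6], [61, 9], [53, 11], [45, 16], [37, 18], [28, 20], [20, 22], [12, 24]]
```

Call:
step_arm --commands '[{"translation": [-2, 0, -2.3], "roll": 0}, {"translation": [-2, 0, -2.3], "roll": 0}]'

```text
time: 9.43
tool_pos: [0.6243, 0.1555, 0.0556]
tool_rot: [3.141, -0.0, -2.981]
contact_force: [-0.6, -1.2, -0.2]
opening: 0.0278
grip_force: 0.5
```

```bash
python3 -c "
from h import *
snap2('f5',NL)"
```

```text
9.4333 [0.6243 0.1555 0.0556] [-0.6 -1.2 -0.2]
[[95, 57], [88, 42], [81, 22], [74, 6], [65, 9], [57, 11], [49, 13], [41, 18], [32, 20], [24, 22], [16, 27], [8, 29]]
```

Call:
step_arm --commands '[{"translation": [-2, 0, -2.3], "roll": 0}, {"translation": [-2, 0, -2.3], "roll": 0}]'

```text
time: 9.7
tool_pos: [0.6282, 0.1562, 0.0603]
tool_rot: [3.141, -0.0, -2.981]
contact_force: [-1.5, -0.4, 0.4]
opening: 0.0275
grip_force: 0.5
```

```bash
python3 -c "
from h import *
snap2('f6',NL)"
```

```text
9.7 [0.6282 0.1562 0.0603] [-1.5 -0.4  0.4]
[[95, 54], [88, 39], [81, 22], [74, 6], [65, 9], [57, 11], [49, 16], [41, 18], [32, 23], [24, 25], [16, 30], [8, 32]]
```

Call:
step_arm --commands '[{"translation": [-2, 0, -2], "roll": 0}, {"translation": [-2, 0, -2], "roll": 0}]'

```text
time: 9.97
tool_pos: [0.6322, 0.1568, 0.0643]
tool_rot: [3.141, -0.0, -2.981]
contact_force: [-1.6, 0.5, -0.4]
opening: 0.0274
grip_force: 0.4
```

```bash
python3 -c "
from h import *
snap2('f7',NL)"
```

```text
9.9667 [0.6322 0.1568 0.0643] [-1.6  0.5 -0.4]
[[97, 54], [90, 39], [83, 24], [75, 12], [67, 9], [59, 11], [51, 16], [43, 18], [34, 23], [26, 27], [18, 30], [10, 34]]
```

Call:
step_arm --commands '[{"translation": [-2, 0, -2], "roll": 0}, {"translation": [-2, 0, -2], "roll": 0}]'

```text
time: 10.23
tool_pos: [0.6363, 0.1574, 0.0683]
tool_rot: [3.142, 0.0, -2.981]
contact_force: [0.7, -0.2, 0.2]
opening: 0.0273
grip_force: 0.0
```

```bash
python3 -c "
from h import *
snap2('f8',NL)"
```

```text
10.2333 [0.6363 0.1574 0.0683] [ 0.7 -0.2  0.2]
[[74, 36], [67, 6], [59, 6], [51, 6], [43, 5], [35, 5], [27, 5], [19, 5], [10, 4], [2, 4]]
```

The crate dropped back again between f7 (about 26 degrees) and f8. I'll look at f7, the last moment before the slip.

```bash
python3 -c "
from h import *
a=cv2.imread('pics/f7s.png');b=cv2.imread('pics/f7d.png')
cv2.imwrite('pics/f7.png',np.hstack([cv2.resize(a[105:195,200:280],None,fx=5,fy=5,interpolation=2),cv2.resize(b[140:230,170:250],None,fx=5,fy=5,interpolation=2)]))"
```

```text
(no output)
```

View pics/f7.png

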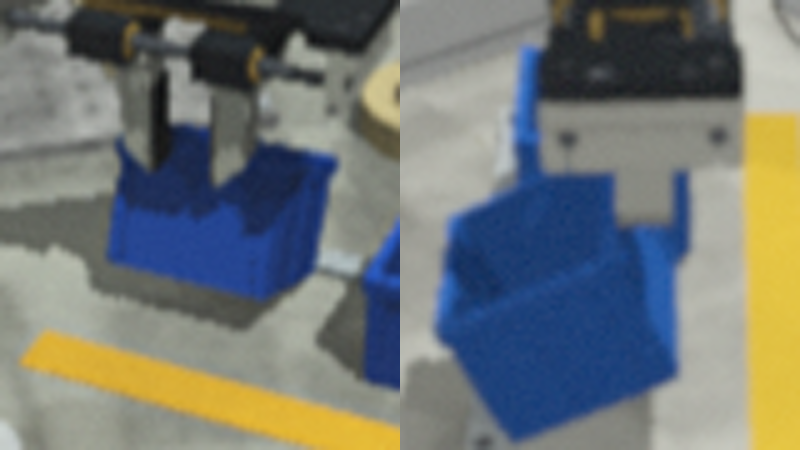

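```bash
python3 -c "
from h import *
np.set_printoptions(precision=1,suppress=True)
T=np.array([.6322,.1568,.0643])
for k in(-.023,.023):
  for dx in (-.0095,.0095):
    for dz in (0,.02):
      q=T+k*Yb+dx*Xb+[0,0,dz]; print(k,dx,dz,(w2pix('scene',q)-[200,105])*5,(w2pix('side',q)-[170,140])*5)
# crate model at theta
for th in (22,25,28):
  t=np.radians(th);c,s=np.cos(t),np.sin(t)
  piv=np.r_[NL,0]+.075*Xb-Xb*.00014*th
  for x,z in((-.078,.065),(-.075,0),(0,0),(.003,.065)):
    for y in (.046,-.046):
      q=piv+Xb*(x*c+z*s)+[0,0,-x*s+z*c]+y*Yb
      print(th,x,z,y,(w2pix('scene',q)-[200,105])*5,(w2pix('side',q)-[170,140])*5)
"
```

```text
-0.023 -0.0095 0 [[225.8 229.8]] [[269.5 228.2]]
-0.023 -0.0095 0.02 [[225.7 195.2]] [[268.8 187.3]]
-0.023 0.0095 0 [[240.4 209.5]] [[224.2 229.2]]
-0.023 0.0095 0.02 [[240.4 175.1]] [[223.1 188.3]]
0.023 -0.0095 0 [[139. 210.]] [[271.8 287.9]]
0.023 -0.0095 0.02 [[137.6 175.6]] [[271.2 246.1]]
0.023 0.0095 0 [[154.6 190.2]] [[224.8 289. ]]
0.023 0.0095 0.02 [[153.5 156.1]] [[223.6 247.2]]
22 -0.078 0.065 0.046 [[108.9 139.2]] [[227.2 267.5]]
22 -0.078 0.065 -0.046 [[283.6 177.1]] [[225.9 150.1]]
22 -0.075 0 0.046 [[ 96.1 264.4]] [[284.1 393.9]]
22 -0.075 0 -0.046 [[266.  304.9]] [[278.7 271.1]]
22 0 0 0.046 [[153.2 237.2]] [[114.6 454.5]]
22 0 0 -0.046 [[312.9 274.4]] [[121.5 328.4]]
22 0.003 0.065 0.046 [[170.7 118.6]] [[ 38.6 336.5]]
22 0.003 0.065 -0.046 [[333.8 153.3]] [[ 51.4 215.3]]
25 -0.078 0.065 0.046 [[112.4 130.7]] [[216.  262.6]]
25 -0.078 0.065 -0.046 [[286.8 168.3]] [[215.5 145.4]]
25 -0.075 0 0.046 [[ 96.7 257.3]] [[281.1 386.8]]
25 -0.075 0 -0.046 [[266.9 297.8]] [[275.9 264.2]]
25 0 0 0.046 [[152.9 237.6]] [[115.7 454.4]]
25 0 0 -0.046 [[312.7 274.8]] [[122.5 328.4]]
25 0.003 0.065 0.046 [[172.8 118.6]] [[ 32.2 339.8]]
25 0.003 0.065 -0.046 [[335.4 153.2]] [[ 45.4 218.4]]
28 -0.078 0.065 0.046 [[116.  122.6]] [[204.4 258.2]]
28 -0.078 0.065 -0.046 [[290.2 159.9]] [[204.8 141.2]]
28 -0.075 0 0.046 [[ 97.5 250.2]] [[277.7 379.7]]
28 -0.075 0 -0.046 [[268.  290.5]] [[272.8 257.4]]
28 0 0 0.046 [[152.6 238. ]] [[116.7 454.4]]
28 0 0 -0.046 [[312.4 275.2]] [[123.4 328.3]]
28 0.003 0.065 0.046 [[174.7 119. ]] [[ 25.9 343.4]]
28 0.003 0.065 -0.046 [[336.9 153.5]] [[ 39.6 221.8]]
```

```bash
python3 -c "
from h import *
np.set_printoptions(precision=1,suppress=True)
T=np.array([.5978,.1509,.0461])
for k in(-.023,-.0137,.0137,.0327):
  for dz in (0,.02,.04): print(k,dz,w2pix('scene',T+k*Yb+[0,0,dz]),w2pix('side',T+k*Yb+[0,0,dz]))
b=cv2.imread('pics/d1.png')
print(b[170:215:3,237])
print(b[192,225:260:2])
"
```

```text
-0.023 0 [[241.4 162.9]] [[236.  192.6]]
-0.023 0.02 [[241.3 156. ]] [[236.  184.6]]
-0.023 0.04 [[241.2 149. ]] [[235.9 176.4]]
-0.0137 0 [[237.8 162. ]] [[236.1 194.9]]
-0.0137 0.02 [[237.6 155.2]] [[236.1 186.9]]
-0.0137 0.04 [[237.5 148.2]] [[236.1 178.7]]
0.0137 0 [[227.4 159.5]] [[236.7 202.1]]
0.0137 0.02 [[227.1 152.7]] [[236.7 194. ]]
0.0137 0.04 [[226.8 145.8]] [[236.7 185.6]]
0.0327 0 [[220.3 157.8]] [[237.1 207.3]]
0.0327 0.02 [[219.9 151.1]] [[237.1 199.1]]
0.0327 0.04 [[219.5 144.1]] [[237.1 190.7]]
[[120 125 126]
 [128 136 134]
 [133 142 139]
 [134 141 142]
 [128 136 135]
 [131 138 137]
 [129 137 137]
 [115 121 123]
 [170 179 179]
 [177 186 185]
 [172 181 180]
 [168 178 178]
 [164 173 173]
 [167 175 174]
 [166 175 174]]
[[114  59  27]
 [118  62  30]
 [142 134 128]
 [149 158 157]
 [132 139 139]
 [138 145 145]
 [142 150 150]
 [114 158 176]
 [ 84 166 192]
 [ 68 191 223]
 [ 68 196 228]
 [ 68 196 228]
 [ 68 196 228]
 [113 197 224]
 [188 200 200]
 [193 201 200]
 [192 200 199]
 [193 201 200]]
```

The tips visible in both cameras end about 20 mm above the reported TCP, which explains the slips. I'll redo the tip with the TCP 20 mm lower.

Call:
step_arm --commands '[{"translation": [0, 0, -6], "roll": 0}, {"translation": [14, 0, 0], "roll": 0}, {"translation": [14, 0, 0], "roll": 0}, {"translation": [15, 0, 0], "roll": 0}, {"translation": [0, 0, 18], "roll": 0}, {"translation": [0, 0, 18], "roll": 0}, {"translation": [0, 0, 18], "roll": 0}, {"translation": [-4, 0, 0], "roll": 0}, {"translation": [-4, 0, 0], "roll": 0}, {"translation": [-4.5, 0, 0], "roll": 0}, {"translation": [-1.9, 0, -3.1], "roll": 0}, {"translation": [-1.9, 0, -3.1], "roll": 0}, {"translation": [-1.9, 0, -3.1], "roll": 0}, {"translation": [-2, 0, -3.1], "roll": 0}, {"translation": [-2.1, 0, -2.7], "roll": 0}, {"translation": [-2.2, 0, -2.7], "roll": 0}, {"translation": [-2.2, 0, -2.7], "roll": 0}, {"translation": [-2.2, 0, -2.7], "roll": 0}]'

```text
time: 11.83
tool_pos: [0.6225, 0.1552, 0.0438]
tool_rot: [3.142, 0.0, -2.981]
contact_force: [0.1, 0.4, -1.2]
opening: 0.0274
grip_force: 0.4
```

```bash
python3 -c "
from h import *
snap2('g1',NL)"
```

```text
11.8333 [0.6225 0.1552 0.0438] [ 0.1  0.4 -1.2]
[[93, 56], [86, 37], [79, 17], [72, 6], [63, 9], [55, 11], [47, 16], [39, 18], [30, 20], [22, 22], [14, 27], [6, 29]]
```

Call:
step_arm --commands '[{"translation": [-2.6, 0, -2.2], "roll": 0}, {"translation": [-2.6, 0, -2.2], "roll": 0}, {"translation": [-2.6, 0, -2.2], "roll": 0}, {"translation": [-2.6, 0, -2.3], "roll": 0}, {"translation": [-2.4, 0, -1.4], "roll": 0}, {"translation": [-2.4, 0, -1.4], "roll": 0}, {"translation": [-2.4, 0, -1.4], "roll": 0}]'

```text
time: 12.52
tool_pos: [0.6398, 0.158, 0.0567]
tool_rot: [3.142, 0.0, -2.981]
contact_force: [-0.6, -1.4, 1.1]
opening: 0.0275
grip_force: 0.4
```

```bash
python3 -c "
from h import *
snap2('g2',NL)"
```

```text
12.5167 [0.6398 0.158  0.0567] [-0.6 -1.4  1.1]
[[105, 50], [98, 42], [90, 32], [83, 19], [75, 12], [67, 9], [59, 14], [51, 18], [43, 23], [34, 30], [26, 35], [18, 42], [9, 89]]
```

Call:
step_arm --commands '[{"translation": [-2.5, 0, -1.2], "roll": 0}, {"translation": [-2.5, 0, -1.2], "roll": 0}, {"translation": [-2.5, 0, -1], "roll": 0}, {"translation": [-2.5, 0, -1], "roll": 0}, {"translation": [-2.5, 0, -0.8], "roll": 0}, {"translation": [-2.5, 0, -0.8], "roll": 0}, {"translation": [0, 0, 0], "roll": 0}, {"translation": [0, 0, 0], "roll": 0}, {"translation": [0, 0, 0], "roll": 0}, {"translation": [0, 0, 0], "roll": 0}]'

```text
time: 13.45
tool_pos: [0.6543, 0.1603, 0.0625]
tool_rot: [3.142, -0.0, -2.981]
contact_force: [-1.0, -0.6, -0.2]
opening: 0.0277
grip_force: 0.4
```

```bash
python3 -c "
from h import *
snap2('g3',NL)
t=np.radians(48);c,s=np.cos(t),np.sin(t)
def warp(im,N):
  piv=np.r_[N,0]+.075*Xb-Xb*.0067
  Q=np.array([piv+Xb*(x*c)+[0,0,-x*s]+y*Yb for x,y in((-.075,.043),(-.075,-.043),(0,-.043),(0,.043))])
  src=w2pix('scene',Q).astype(np.float32);print(src.round())
  return cv2.warpPerspective(im,cv2.getPerspectiveTransform(src,np.float32([[0,0],[258,0],[258,225],[0,225]])),(258,225))
a=cv2.imread('pics/g3s.png');w=warp(a,NL);h=cv2.cvtColor(w,cv2.COLOR_BGR2HSV)
print('nonblue frac',1-cv2.inRange(h,(100,100,20),(130,255,255))[30:195,30:230].mean()/255)
cv2.imwrite('pics/g3w.png',w)
"
```

```text
13.45 [0.6543 0.1603 0.0625] [-1.  -0.6 -0.2]
[[112, 43], [104, 37], [96, 32], [89, 22], [81, 14], [74, 6], [65, 9], [57, 18], [48, 26], [40, 33], [32, 42], [24, 49], [15, 92], [7, 94]]
[[222. 146.]
 [254. 153.]
 [261. 160.]
 [231. 153.]]
nonblue frac 0.031636363636363574
```

```bash
python3 -c "
import cv2
a=cv2.imread('pics/g3s.png')
print(a[140:166:2,241].tolist()); print(a[144:162:3,230:254:4].tolist())"
```

```text
[[115, 57, 34], [170, 81, 41], [170, 81, 41], [171, 81, 43], [170, 81, 42], [173, 82, 41], [131, 64, 37], [68, 39, 31], [73, 71, 67], [87, 94, 91], [88, 96, 93], [89, 98, 94], [119, 129, 126]]
[[[171, 81, 43], [170, 82, 42], [172, 82, 41], [173, 83, 44], [174, 84, 45], [173, 83, 43]], [[172, 81, 43], [172, 83, 43], [173, 83, 44], [172, 83, 42], [171, 81, 41], [169, 80, 40]], [[103, 51, 31], [149, 70, 40], [168, 80, 40], [172, 81, 43], [172, 83, 43], [171, 81, 40]], [[86, 91, 85], [73, 50, 43], [65, 37, 27], [93, 48, 33], [134, 64, 36], [170, 80, 41]], [[92, 100, 97], [91, 99, 96], [88, 94, 92], [72, 68, 62], [71, 49, 41], [70, 40, 30]], [[89, 97, 95], [95, 102, 99], [93, 100, 98], [90, 96, 94], [79, 86, 83], [77, 84, 80]]]
```

Call:
step_arm --commands '[{"translation": [3, 0, 0.9], "roll": 0}, {"translation": [3, 0, 1.1], "roll": 0}, {"translation": [3, 0, 1.2], "roll": 0}, {"translation": [3, 0, 1.3], "roll": 0}, {"translation": [3, 0, 1.5], "roll": 0}, {"translation": [3, 0, 1.8], "roll": 0}, {"translation": [3, 0, 1.9], "roll": 0}, {"translation": [3, 0, 2.2], "roll": 0}, {"translation": [3, 0, 2.4], "roll": 0}, {"translation": [2.8, 0, 2.8], "roll": 0}, {"translation": [2.6, 0, 2.8], "roll": 0}, {"translation": [2.4, 0, 3], "roll": 0}, {"translation": [2.2, 0, 3], "roll": 0}, {"translation": [2, 0, 3], "roll": 0}, {"translation": [2, 0, 3], "roll": 0}, {"translation": [2, 0, 3], "roll": 0}, {"translation": [2, 0, 2], "roll": 0}, {"translation": [3, 0, 2], "roll": 0}, {"translation": [6, 0, 2], "roll": 0}, {"translation": [9, 0, 0], "roll": 0}]'

```text
time: 15.22
tool_pos: [0.5924, 0.1503, 0.0211]
tool_rot: [3.142, 0.001, -2.981]
contact_force: [-0.5, -0.6, 0.5]
opening: 0.0275
grip_force: 0.0
```

```bash
python3 -c "
from h import *
snap2('g4',NL)"
```

```text
15.2167 [0.5924 0.1503 0.0211] [-0.5 -0.6  0.5]
[[75, 51], [70, 4], [61, 6], [53, 6], [45, 5], [37, 5], [29, 5], [21, 5], [12, 4], [4, 4]]
```

Left crate is flat again. Moving to the right crate and repeating.

Call:
step_arm --commands '[{"translation": [3, -17.7, 0], "roll": 0}, {"translation": [0, -17.7, 0], "roll": 0}, {"translation": [0, -17.7, 0], "roll": 0}, {"translation": [0, -17.7, 0], "roll": 0}, {"translation": [0, -17.7, 0], "roll": 0}, {"translation": [0, -17.7, 0], "roll": 0}, {"translation": [0, -17.7, 0], "roll": 0}, {"translation": [-3, -17.7, 0], "roll": 0}, {"translation": [0, 0, 0], "roll": 0}, {"translation": [-4, 0, 0], "roll": 0}, {"translation": [-4, 0, 0], "roll": 0}, {"translation": [-4, 0, 0], "roll": 0}, {"translation": [-1.9, 0, -3.1], "roll": 0}, {"translation": [-1.9, 0, -3.1], "roll": 0}, {"translation": [-1.9, 0, -3.1], "roll": 0}, {"translation": [-2, 0, -3.1], "roll": 0}]'

```text
time: 16.65
tool_pos: [0.6346, 0.0141, 0.0345]
tool_rot: [3.142, 0.001, -2.981]
contact_force: [-0.0, 0.1, 0.0]
opening: 0.0276
grip_force: 0.4
```

```bash
cat >> h.py <<'E'
def fitpose(im,N,s0):
    "tilt of crate before N by matching projected blue silhouette in the scene view is overkill: use lower edge of blue"
    hsv=cv2.cvtColor(im,cv2.COLOR_RGB2HSV);m=cv2.inRange(hsv,(100,100,20),(130,255,255))
    best=[]
    for th in range(0,62,2):
        t=np.radians(th);c,s=np.cos(t),np.sin(t);piv=np.r_[N,0]+Xb*(.075-.00014*th)
        Q=np.array([piv+Xb*(-.075*c)+[0,0,.075*s]+y*Yb for y in np.linspace(-.035,.035,15)])
        p=w2pix('scene',Q).round().astype(int)
        best.append((th,int(m[p[:,1]-2,p[:,0]].sum()/255),int(im[p[:,1]+2,p[:,0]].sum(1).mean())))
    return best
def snapR(n):
    o=observe();print(o['time'],np.round(o['tool_pos'],4),np.round(o['contact_force'],1))
    a=save('scene',n+'s')
    # near lower edge row in several columns
    for y in(-.025,0,.025):
        t=[];
        for th in range(0,60,4):
            r=np.radians(th);q=np.r_[NR,0]+Xb*(.075-.00014*th-.075*np.cos(r))+[0,0,.075*np.sin(r)]+y*Yb
            u,v=w2pix('scene',q)[0].round().astype(int);t.append((th,int(v),a[v,u].tolist()))
        print(y,t)
E
python3 -c "
from h import *
snapR('h1')"
```

```text
16.65 [0.6346 0.0141 0.0345] [-0.   0.1  0. ]
-0.025 [(0, 187, [140, 144, 132]), (4, 186, [117, 121, 110]), (8, 184, [77, 80, 74]), (12, 182, [43, 63, 110]), (16, 181, [34, 55, 110]), (20, 179, [28, 44, 88]), (24, 177, [27, 43, 84]), (28, 175, [29, 45, 86]), (32, 173, [24, 39, 81]), (36, 171, [25, 39, 76]), (40, 169, [28, 38, 73]), (44, 167, [54, 63, 83]), (48, 165, [110, 115, 111]), (52, 163, [60, 66, 75]), (56, 161, [56, 60, 70])]
0 [(0, 185, [145, 150, 139]), (4, 183, [121, 122, 113]), (8, 182, [78, 79, 70]), (12, 180, [55, 67, 102]), (16, 178, [32, 55, 118]), (20, 176, [32, 46, 88]), (24, 174, [31, 44, 87]), (28, 172, [30, 45, 87]), (32, 170, [24, 39, 75]), (36, 168, [29, 42, 78]), (40, 166, [26, 38, 73]), (44, 164, [25, 38, 76]), (48, 162, [27, 39, 75]), (52, 160, [24, 39, 75]), (56, 158, [24, 37, 73])]
0.025 [(0, 183, [155, 159, 147]), (4, 181, [133, 135, 126]), (8, 179, [77, 77, 71]), (12, 178, [66, 73, 89]), (16, 176, [31, 49, 94]), (20, 174, [28, 44, 83]), (24, 172, [29, 44, 86]), (28, 170, [29, 44, 87]), (32, 168, [27, 43, 85]), (36, 166, [73, 79, 84]), (40, 164, [93, 95, 86]), (44, 162, [72, 71, 67]), (48, 160, [73, 74, 68]), (52, 158, [42, 41, 39]), (56, 156, [43, 43, 40])]
```

Call:
step_arm --commands '[{"translation": [-2.2, 0, -2.7], "roll": 0}, {"translation": [-2.2, 0, -2.7], "roll": 0}, {"translation": [-2.2, 0, -2.7], "roll": 0}, {"translation": [-2.2, 0, -2.7], "roll": 0}, {"translation": [-2.6, 0, -2.2], "roll": 0}, {"translation": [-2.6, 0, -2.2], "roll": 0}, {"translation": [-2.6, 0, -2.2], "roll": 0}, {"translation": [-2.6, 0, -2.3], "roll": 0}, {"translation": [-2.4, 0, -1.4], "roll": 0}, {"translation": [-2.4, 0, -1.4], "roll": 0}, {"translation": [-2.4, 0, -1.4], "roll": 0}]'

```text
time: 17.62
tool_pos: [0.6605, 0.0179, 0.058]
tool_rot: [3.142, 0.0, -2.981]
contact_force: [-0.8, -0.4, -0.2]
opening: 0.0278
grip_force: 0.3
```

```bash
python3 -c "
from h import *
snapR('h2')"
```

```text
17.6167 [0.6605 0.0179 0.058 ] [-0.8 -0.4 -0.2]
-0.025 [(0, 187, [145, 147, 136]), (4, 186, [146, 149, 139]), (8, 184, [148, 150, 140]), (12, 182, [123, 125, 115]), (16, 181, [84, 87, 79]), (20, 179, [79, 78, 72]), (24, 177, [80, 81, 75]), (28, 175, [76, 76, 70]), (32, 173, [66, 77, 108]), (36, 171, [35, 75, 163]), (40, 169, [35, 75, 162]), (44, 167, [36, 75, 162]), (48, 165, [37, 75, 164]), (52, 163, [38, 75, 165]), (56, 161, [32, 70, 156])]
0 [(0, 185, [145, 148, 137]), (4, 183, [143, 145, 135]), (8, 182, [144, 147, 134]), (12, 180, [127, 129, 118]), (16, 178, [79, 80, 75]), (20, 176, [79, 80, 75]), (24, 174, [107, 110, 101]), (28, 172, [145, 148, 134]), (32, 170, [117, 128, 145]), (36, 168, [35, 74, 162]), (40, 166, [38, 78, 164]), (44, 164, [38, 77, 162]), (48, 162, [37, 75, 163]), (52, 160, [34, 73, 160]), (56, 158, [30, 57, 124])]
0.025 [(0, 183, [152, 155, 145]), (4, 181, [148, 150, 140]), (8, 179, [147, 150, 139]), (12, 178, [147, 150, 141]), (16, 176, [90, 91, 85]), (20, 174, [81, 82, 76]), (24, 172, [89, 89, 81]), (28, 170, [97, 99, 91]), (32, 168, [85, 96, 114]), (36, 166, [37, 75, 162]), (40, 164, [37, 75, 163]), (44, 162, [35, 74, 161]), (48, 160, [36, 76, 163]), (52, 158, [33, 66, 139]), (56, 156, [28, 47, 90])]
```

Call:
step_arm --commands '[{"translation": [-2.5, 0, -1.2], "roll": 0}, {"translation": [-2.5, 0, -1.2], "roll": 0}, {"translation": [-2.5, 0, -1], "roll": 0}, {"translation": [-2.5, 0, -1], "roll": 0}, {"translation": [-2.5, 0, -0.8], "roll": 0}, {"translation": [-2.5, 0, -0.5], "roll": 0}, {"translation": [-2, 0, -0.2], "roll": 0}, {"translation": [-2, 0, -0.2], "roll": 0}, {"translation": [0, 0, 0], "roll": 0}, {"translation": [0, 0, 0], "roll": 0}]'

```text
time: 18.5
tool_pos: [0.6791, 0.0209, 0.0641]
tool_rot: [-3.142, 0.0, -2.981]
contact_force: [-1.0, -0.3, 0.8]
opening: 0.0275
grip_force: 0.8
```

```bash
python3 -c "
from h import *
snapR('h3')
print(search_frame('scene','stamp')[:3])
a=cv2.imread('pics/g3s.png');b=cv2.imread('pics/h3s.png')
cv2.imwrite('pics/h3.png',np.hstack([cv2.resize(a[115:185,205:285],None,fx=5,fy=5,interpolation=2),cv2.resize(b[125:195,255:335],None,fx=5,fy=5,interpolation=2)]))"
```

```text
18.5 [0.6791 0.0209 0.0641] [-1.  -0.3  0.8]
-0.025 [(0, 187, [143, 147, 136]), (4, 186, [144, 148, 137]), (8, 184, [146, 148, 137]), (12, 182, [143, 144, 133]), (16, 181, [141, 142, 132]), (20, 179, [143, 147, 137]), (24, 177, [90, 93, 84]), (28, 175, [83, 84, 80]), (32, 173, [90, 92, 86]), (36, 171, [137, 141, 132]), (40, 169, [50, 58, 74]), (44, 167, [35, 42, 59]), (48, 165, [40, 81, 173]), (52, 163, [39, 83, 176]), (56, 161, [38, 81, 176])]
0 [(0, 185, [145, 147, 136]), (4, 183, [144, 146, 135]), (8, 182, [142, 146, 134]), (12, 180, [145, 147, 136]), (16, 178, [146, 149, 138]), (20, 176, [124, 126, 117]), (24, 174, [108, 109, 102]), (28, 172, [143, 147, 135]), (32, 170, [147, 152, 141]), (36, 168, [119, 124, 120]), (40, 166, [45, 52, 63]), (44, 164, [41, 54, 96]), (48, 162, [36, 80, 176]), (52, 160, [38, 81, 177]), (56, 158, [39, 81, 175])]
0.025 [(0, 183, [153, 156, 144]), (4, 181, [149, 152, 143]), (8, 179, [144, 148, 136]), (12, 178, [145, 149, 140]), (16, 176, [145, 148, 137]), (20, 174, [131, 134, 125]), (24, 172, [88, 90, 82]), (28, 170, [94, 98, 89]), (32, 168, [98, 101, 93]), (36, 166, [83, 87, 88]), (40, 164, [24, 34, 61]), (44, 162, [27, 41, 77]), (48, 160, [39, 81, 172]), (52, 158, [42, 84, 176]), (56, 156, [40, 83, 174])]
[{'at': [0.6783, 0.0144, 0.0674], 'confidence': 0.84}, {'at': [0.5867, 0.053, 0.0021], 'confidence': 0.72}]
```

View pics/h3.png

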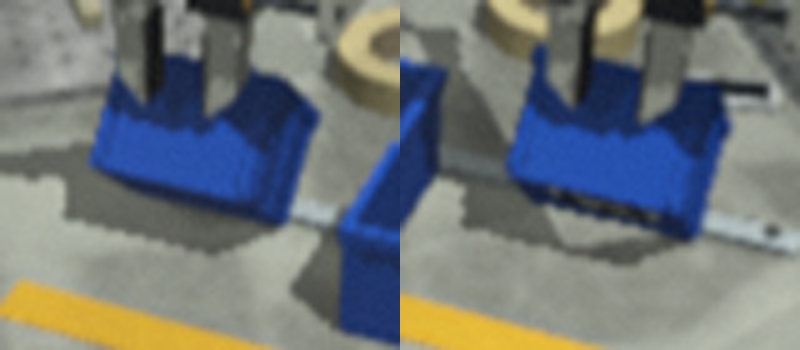

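On the right crate's underside a black-and-white pattern shows at (555-665, 190-222), while the left one's is plain dark blue. So the right crate is stamped; now I'll let it down.

Call:
step_arm --commands '[{"translation": [2.5, 0, 0.3], "roll": 0}, {"translation": [2.5, 0, 0.6], "roll": 0}, {"translation": [3, 0, 1.1], "roll": 0}, {"translation": [3, 0, 1.2], "roll": 0}, {"translation": [3, 0, 1.3], "roll": 0}, {"translation": [3, 0, 1.5], "roll": 0}, {"translation": [3, 0, 1.8], "roll": 0}, {"translation": [3, 0, 1.9], "roll": 0}, {"translation": [3, 0, 2.2], "roll": 0}, {"translation": [3, 0, 2.4], "roll": 0}, {"translation": [2.8, 0, 2.8], "roll": 0}, {"translation": [2.6, 0, 2.8], "roll": 0}, {"translation": [2.4, 0, 3], "roll": 0}, {"translation": [2.2, 0, 3], "roll": 0}, {"translation": [2, 0, 3], "roll": 0}, {"translation": [2, 0, 3], "roll": 0}, {"translation": [2, 0, 3], "roll": 0}, {"translation": [2, 0, 2], "roll": 0}, {"translation": [4, 0, 2], "roll": 0}, {"translation": [8, 0, 2], "roll": 0}]'

```text
time: 20.27
tool_pos: [0.6215, 0.0115, 0.0228]
tool_rot: [-3.141, 0.002, -2.981]
contact_force: [0.0, -0.6, -0.0]
opening: 0.0277
grip_force: 0.0
```

```bash
python3 -c "
from h import *
snapR('h4')
for cam in('scene','side'):
    if cam=='side': save('side','h4d')
    for n in('crate_a','mouse'): print(cam,n,[(np.round(r['at'],3).tolist(),round(r['confidence'],2)) for r in search_frame(cam,n)][:3])"
```

```text
20.2667 [0.6215 0.0115 0.0228] [ 0.  -0.6 -0. ]
-0.025 [(0, 187, [36, 48, 76]), (4, 186, [29, 44, 81]), (8, 184, [30, 43, 83]), (12, 182, [31, 46, 84]), (16, 181, [28, 41, 82]), (20, 179, [29, 44, 82]), (24, 177, [26, 40, 75]), (28, 175, [45, 56, 80]), (32, 173, [47, 57, 78]), (36, 171, [69, 74, 79]), (40, 169, [80, 82, 77]), (44, 167, [69, 72, 76]), (48, 165, [77, 79, 76]), (52, 163, [68, 74, 79]), (56, 161, [35, 40, 56])]
0 [(0, 185, [66, 73, 85]), (4, 183, [26, 41, 80]), (8, 182, [32, 45, 82]), (12, 180, [29, 44, 81]), (16, 178, [30, 44, 81]), (20, 176, [27, 38, 70]), (24, 174, [28, 41, 72]), (28, 172, [26, 37, 70]), (32, 170, [26, 37, 70]), (36, 168, [25, 38, 70]), (40, 166, [25, 38, 73]), (44, 164, [27, 49, 99]), (48, 162, [26, 49, 103]), (52, 160, [25, 45, 96]), (56, 158, [25, 35, 56])]
0.025 [(0, 183, [59, 66, 78]), (4, 181, [30, 45, 83]), (8, 179, [32, 45, 82]), (12, 178, [31, 44, 82]), (16, 176, [29, 43, 81]), (20, 174, [60, 68, 82]), (24, 172, [61, 62, 54]), (28, 170, [74, 76, 70]), (32, 168, [78, 81, 74]), (36, 166, [42, 42, 39]), (40, 164, [48, 48, 44]), (44, 162, [24, 22, 20]), (48, 160, [28, 29, 26]), (52, 158, [21, 22, 24]), (56, 156, [30, 29, 28])]
scene crate_a [([0.623, 0.159, 0.041], 0.62), ([0.637, 0.008, 0.029], 0.59)]
scene mouse [([0.411, 0.049, 0.032], 0.65), ([0.465, 0.18, 0.006], 0.22)]
side crate_a [([0.652, 0.199, 0.043], 0.83), ([0.675, 0.035, 0.05], 0.61)]
side mouse [([0.424, 0.078, 0.024], 0.7)]
```

Both crates are flat. Next: lift, go above the right crate's inside, square to the tape (roll +0.034), and lower the tips inside.

Call:
step_arm --commands '[{"translation": [5, 0, 0], "roll": 0}, {"translation": [0, 0, -27], "roll": 0}, {"translation": [0, 0, -27], "roll": 0}, {"translation": [0, 0, -27], "roll": 0}, {"translation": [-20, 0, 0], "roll": 0}, {"translation": [-20, 0, 0], "roll": 0}, {"translation": [-19, 0, 0], "roll": 0.034}, {"translation": [0, 0, 0], "roll": 0}, {"translation": [0, 0, 0], "roll": 0}]'

```text
time: 21.32
tool_pos: [0.674, 0.0202, 0.1035]
tool_rot: [3.141, -0.001, -3.015]
contact_force: [-0.4, 0.1, 0.9]
opening: 0.0274
grip_force: 0.0
```

Call:
step_arm --commands '[{"translation": [0, 0, 16], "roll": 0}, {"translation": [0, 0, 16], "roll": 0}, {"translation": [0, 0, 16], "roll": 0}, {"translation": [0, 0, 15], "roll": 0}, {"translation": [0, 0, 0], "roll": 0}]'

```text
time: 21.73
tool_pos: [0.6708, 0.0201, 0.0377]
tool_rot: [3.14, -0.007, -3.015]
contact_force: [-0.6, 0.2, -1.1]
opening: 0.0276
grip_force: 0.0
```

Call:
step_arm --commands '[{"translation": [0, 0, 9], "roll": 0}, {"translation": [0, 0, 9], "roll": 0}, {"translation": [0, 0, 8], "roll": 0}, {"translation": [0, 0, 0], "roll": 0}]'

```text
time: 22.07
tool_pos: [0.6729, 0.0201, 0.0134]
tool_rot: [3.141, -0.003, -3.015]
contact_force: [-0.6, -0.3, 0.1]
opening: 0.0272
grip_force: 0.0
```

```bash
python3 -c "
from h import *
o=observe();T=np.array(o['tool_pos']);print(T,o['contact_force'],o['tool_rot'])
X=np.array([.9922,.1248]);Y=np.array([-.1248,.9922]);d=T[:2]-[.588,.0644];print(d@X,d@Y)"
```

```text
[0.67292395 0.0201391  0.01340876] [-0.62487306 -0.31472114  0.07509524] [ 3.14096204e+00 -2.63817302e-03 -3.01537708e+00]
0.07873777938162714 -0.05451417320296242
```

Call:
step_arm --commands '[{"translation": [5, 0, 0], "roll": 0}, {"translation": [5, 0, 0], "roll": 0}, {"translation": [5, 0, 0], "roll": 0}, {"translation": [3, 0, 0], "roll": 0}, {"translation": [3, 0, 0], "roll": 0}, {"translation": [3, 0, 0], "roll": 0}, {"translation": [3, 0, 0], "roll": 0}, {"translation": [3, 0, 0], "roll": 0}, {"translation": [3, 0, 0], "roll": 0}, {"translation": [3, 0, 0], "roll": 0}, {"translation": [3, 0, 0], "roll": 0}, {"translation": [3, 0, 0], "roll": 0}, {"translation": [3, 0, 0], "roll": 0}, {"translation": [3, 0, 0], "roll": 0}, {"translation": [3, 0, 0], "roll": 0}, {"translation": [3, 0, 0], "roll": 0}, {"translation": [3, 0, 0], "roll": 0}, {"translation": [3, 0, 0], "roll": 0}, {"translation": [2, 0, 0], "roll": 0}, {"translation": [0, 0, 0], "roll": 0}]'

```text
time: 23.73
tool_pos: [0.6119, 0.0123, 0.015]
tool_rot: [3.141, -0.001, -3.015]
contact_force: [0.5, 0.6, -0.4]
opening: 0.0276
grip_force: 0.0
```

```bash
cat > m.py <<'E'
from h import *
import sys
np.set_printoptions(precision=4,suppress=True)
o=observe();T=np.array(o['tool_pos'])
X=np.array([.9922,.1248]);Y=np.array([-.1248,.9922]);O=[.588,.0644];d=T[:2]-O;print('tcp',d@X,d@Y,o['contact_force'],o['tool_rot'])
a=save('scene',sys.argv[1])
m=cv2.inRange(cv2.cvtColor(a,cv2.COLOR_RGB2HSV),(100,100,20),(130,255,255));m[:130]=0;m[230:]=0;m[:,:200]=0;m[:,345:]=0
n,l,s,_=cv2.connectedComponentsWithStats(m)
for i in range(1,n):
    if s[i,4]<300: continue
    print('blob',s[i])
    cs=range(s[i,0],s[i,0]+s[i,2]); p=np.array([(u,np.nonzero(l[:,u]==i)[0].max()+.5) for u in cs])
    P=pix2w('scene',p)[:,:2]-O; q=np.c_[P@X,P@Y]*1000
    print(q[::3].round(0).astype(int).tolist())
E
python3 m.py k1
```

```text
tcp 0.017237300707758522 -0.05470376934215488 [ 0.4895  0.606  -0.3751] [ 3.1414 -0.0008 -3.0155]
blob [ 219  132   44   43 1151]
[[110, 170], [40, 125], [39, 116], [39, 107], [38, 99], [41, 92], [40, 83], [43, 76], [43, 67], [42, 59], [41, 50], [44, 43], [66, 44], [89, 46], [109, 45]]
blob [ 267  158   46   41 1136]
[[16, -8], [8, -19], [8, -27], [7, -35], [7, -43], [9, -49], [9, -57], [8, -64], [8, -72], [7, -80], [10, -86], [6, -95], [19, -98], [43, -98], [72, -97], [134, -87]]
```

Near wall is about 8 mm short of the tape's centre line and square to it. I'll push 8 mm more, ease off and lift out.

Call:
step_arm --commands '[{"translation": [2, 0, 0], "roll": 0}, {"translation": [2, 0, 0], "roll": 0}, {"translation": [2, 0, 0], "roll": 0}, {"translation": [2, 0, 0], "roll": 0}, {"translation": [0, 0, 0], "roll": 0}, {"translation": [-5, 0, 0], "roll": 0}, {"translation": [-10, 0, 0], "roll": 0}, {"translation": [-8, 0, 0], "roll": 0}, {"translation": [0, 0, -15], "roll": 0}, {"translation": [0, 0, -25], "roll": 0}, {"translation": [0, 0, -25], "roll": 0}, {"translation": [0, 0, -30], "roll": 0}, {"translation": [0, 0, -30], "roll": 0}, {"translation": [0, 0, -30], "roll": 0}, {"translation": [0, 0, 0], "roll": 0}, {"translation": [0, 0, 0], "roll": 0}]'

```text
time: 25.12
tool_pos: [0.6287, 0.0141, 0.1722]
tool_rot: [-3.141, 0.004, -3.015]
contact_force: [-0.4, -0.1, -1.1]
opening: 0.0277
grip_force: 0.0
```

```bash
python3 m.py k2; python3 - <<'E'
from h import *
save('side','k2d')
for n in ['mouse','screwdriver_yellow','part_bush_4','part_flange_0']: print(n,[(np.round(r['at'],3).tolist(),round(r['confidence'],2)) for r in search_frame('scene',n)][:2])
E
```

```text
tcp 0.03411747409451511 -0.05496834335254254 [-0.3918 -0.1175 -1.1074] [-3.1407  0.0043 -3.0154]
blob [ 218  132   46   43 1444]
[[113, 174], [39, 128], [38, 119], [37, 110], [41, 103], [40, 94], [39, 85], [42, 78], [42, 70], [41, 61], [40, 52], [43, 46], [61, 45], [80, 45], [103, 46], [200, 76]]
blob [ 265  153   49   48 1682]
[[65, 16], [-1, -17], [-1, -25], [-2, -33], [1, -39], [1, -47], [0, -55], [0, -63], [-1, -70], [-1, -78], [2, -84], [-2, -93], [4, -98], [27, -98], [55, -97], [84, -96], [152, -84]]
mouse [([0.413, 0.048, 0.035], 0.65)]
screwdriver_yellow [([0.528, 0.278, 0.013], 0.76)]
part_bush_4 [([0.631, 0.155, 0.044], 0.75), ([0.49, -0.143, 0.017], 0.5)]
part_flange_0 [([0.466, 0.181, 0.006], 0.82)]
```

Near wall at x≈0 on the tape and square, the left crate in place, the other things unmoved, and the robot clear.

```bash
python3 -c "
from cell import hand_in
print(hand_in())"
```

```text
the job is handed in; nothing more can be done
None
```

I tipped both crates and let each back down flat, found the stamp under the right one, pushed that crate square onto the dispatch line (near wall within about 2 mm of the tape's centre line), left the left crate in place, and handed the job in; no verdict came back.

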